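# Shut and latch the sticker-roll drawer

## Robot

A 7-joint arm with a two-finger parallel gripper is mounted at the origin on the work surface; the furniture and walls round the work are solid. World frame = base frame: x ahead of the robot, y to its left, z up, the work surface at z = 0. Lengths are in m, angles in rad, forces in N, time in s.
With the tool pointing down it reaches from about 0.4 to 0.85 m from the base axis. Payload 10.4 kg.
Tool frame: the origin (TCP) lies between the finger pads; the fingertips stand tip_extent ahead of it and the grasp point (between the pads) lies 2 mm behind it (tip_extent is the distance from the TCP to the fingertips, in m); z points along the fingers, y is the direction in which the jaws open and shut (so a half turn about z gives the same grasp; the last joint's range is limited). The gripper opens to 87 mm and grips with 3 to 60 N. Pads are 19 mm wide; open, the fingers measure 117 mm over their backs; the gripper's body (75 mm by 190 mm) begins 51 mm behind the grasp point.
Start: joints at [-1.327, 0.332, -0.065, 1.46, 0.022, 1.35, -0.088], TCP at [0.165, 0.603, 0.24] pointing down, gripper open.
Joint ranges: [-2.6, 2.6], [-0.5, 2.12], [-1.47, 1.34], [0.16, 2.42], [-1.27, 4.41], [0.06, 2.06], [-2.6, 2.6]. Speed limits (rad/s): [2.22, 2.22, 2.79, 2.79, 3.14, 3.14, 3.14].

## Interface

Orientations are given as a unit quaternion [x, y, z, w].
In Python, from bench import read_state, camera, camera_params, close_job, tip_extent gives the robot as it stands. The module is installed in compiled form; this text tells all that it offers.
- The arm moves only by the tool send_rows, never from a script. Its argument "steps" is a list of rows, each a list of 7 numbers: the turn, a rotation vector about the tool's x, y, z in degrees, then the shift along the tool's x, y, z in m, then the gripper's target within -1 to 1 (shut at 1, half-way at 0, fully open at -1). In form: [[ax, ay, az, x, y, z, jaw], ...]. A call has exactly 10 rows; each row shifts and turns the pose as measured when the row begins, along the tool's axes as they then stand; what a row does not reach is not made up. A row lasts 1/10 s, in which the tool goes at most 50 mm and 8.59 degrees, less where a joint would pass 70% of its speed; a pose out of reach is approached as far as the arm can. A call with a gripper value outside its range is refused whole. The fingers move at their own pace and stop on an object; "force" is the grip in N (left out, the last holds). Time passes only in rows, so rows that do not move let the fingers close, or fill a call up. It gives the time, the measured TCP pose, the force and the opening at its end, in the units of the state.
- read_state(): the state, without advancing time (a new reading comes with each control period).
- camera(name): name is "scene" or "top"; returns (picture, depth): 480x640x3 uint8, blue, green, red; 480x640 float32, m along the optical axis (not along the pixel's ray), 0 where there is no reading.
- camera_params(name): a dict with "camera_matrix" (3x3 intrinsics, pixels), "dist" ([k1, k2, p1, p2, k3] as OpenCV has them; the pictures are not rectified), "world_from_camera" (4x4, takes a point from camera to world coordinates). Camera axes: x right, y down, z forward; pixel columns grow to the right and rows downward; lengths in m; the calibration is good to about 2 mm. A picture is of the moment at which its call begins. camera_params takes no time and is no camera call.
- close_job(): hands the job in, once; it reports no verdict.
The state is a dict: "time": time; "joint_positions": joint angles; "joint_vel": joint speeds; "joint_torque": joint torques, N m; "ee_pos": TCP position; "eef_rot": TCP orientation; "ft_force": force on the tool from outside, world axes, zero at the start; "torque": the same for the moment, N m; "width": finger opening in m.
Only numpy, scipy, OpenCV 4.12 (cv2) and the standard library are available. Lean on these libraries where they do the work, as an engineer would, in place of code of your own. Each camera call takes 0.05 s, during which the arm holds its last target.

## Task

The low caddy on the table has two blue-fronted drawers standing open, one holding the roll of stickers and one the red and black hand stamp. With the fingertips push the sticker-roll drawer fully home, and then push the red latch all the way round so that it lies across the front of that drawer and locks it. Leave the stamp's drawer standing open as it is, pinch or lift nothing, and do not touch the roll, the stamp or any of the other things on the table.

Things in the scene. Friction and masses are not known exactly. Their poses are not given: they have to be found in the camera images.
- caddy: Grey open-topped caddy with two drawers side by side, fixed to the table (its place and yaw vary). Origin: centre of the underside, on the table. Axes: x from the drawer fronts to the back (the way the drawers are pushed shut), y to the left, z up. Body 110 mm (x) by 228 mm (y), walls 52 mm high, front edge at x = -55 mm. A latch post 18 mm wide and 46 mm high stands between the drawers and reaches out to x = -91 mm.
- left_drawer (a joint): How far the left drawer (the caddy's +y side) is out, m: 0 = fully home, at most 0.06; starts about 0.044 to 0.056. It slides with about 1.2 N of friction, has no spring and stays where it is left.
- right_drawer (a joint): The same for the right drawer (the caddy's -y side).
- left_drawer_front (a point): Middle of the outer face of the left drawer's blue front panel, 45 mm above the table, moving with the drawer. The panel is upright, 94 mm wide, 12 mm thick, from 8 to 70 mm above the table; its outer face looks to the caddy's -x. It lies at y = +61 mm in the caddy's frame, and at x = -67 mm when the drawer is home.
- right_drawer_front (a point): The same for the right drawer's blue front panel, at y = -61 mm in the caddy's frame.
- latch (a joint): Angle of the red latch about its upright pivot, rad. 0: the arm points straight out of the caddy's front (its -x), between the drawers; starts within 0.12 of this. +1.57 (end stop): it has swung to the left (+y) and lies across the left drawer's front; -1.57 (end stop): it lies across the right drawer's front. No spring; light friction, about 0.03 N m; it stays where it is left.
- latch_pin (a point): Half-way up the free height of the red upright pin near the end of the latch arm, to push against: pin 14 mm in diameter, its free part from 60 to 95 mm above the table, 56 mm from the pivot. The pivot lies at x = -79 mm, y = 0 in the caddy's frame. The arm is a red bar 12 mm wide, its top 60 mm above the table.
- roll_center (a point): Centre of the roll of stickers (white from above with a brown card core, green and white on its rim), 81 mm in diameter, 30 mm high, lying flat and loose in one of the drawers (left or right, it varies); its top is 42 mm above the table. Its drawer is the one to shut.
- stamp_center (a point): Centre of the red and black self-inking hand stamp, 26 x 45 mm and 74 mm high, standing upright and loose in the other drawer; its top is 86 mm above the table.
- paste_cup: Bystander: loose round cup of orange paste, 104 mm in diameter, 46 mm high, on the table. Origin: centre of its underside.
- nylon_scraper: Bystander: blue scraper, 164 mm long (along its y), 60 mm wide, 14 mm high, on the table. Origin: centre of its underside.
There are look-alikes about, which are no part of the job. What is shaped like the part that bears roll_center but purple is not meant.

How it is judged:
On the way, in this order (a step that is already met when the one before it is completed fails the run):
1. the sticker-roll drawer is fully home, the latch not yet over (((y of roll_center in the frame of caddy above 0 m and value of joint left_drawer below 0.004 m) or (y of roll_center in the frame of caddy below 0 m and value of joint right_drawer below 0.004 m))), for 0.2 s.
2. the latch lies across that drawer's front (((y of roll_center in the frame of caddy above 0 m and value of joint left_drawer below 0.004 m) or (y of roll_center in the frame of caddy below 0 m and value of joint right_drawer below 0.004 m)) and ((y of roll_center in the frame of caddy above 0 m and value of joint latch above 1.4 rad) or (y of roll_center in the frame of caddy below 0 m and value of joint latch below -1.4 rad))), for 0.2 s.
At the end, for the whole second after the job is handed in: The drawer with the sticker roll is home within 4 mm, the latch is swung to that drawer's side by at least 1.4 of 1.57 rad and still, the roll lies flat inside its drawer, and the other drawer is within 6 mm of where it stood (all of step 2 and ((y of roll_center in the frame of caddy above 0 m and distance of right_drawer_front from where it was at the start of the episode below 0.006 m) or (y of roll_center in the frame of caddy below 0 m and distance of left_drawer_front from where it was at the start of the episode below 0.006 m)) and x of roll_center in the frame of caddy between -0.02 and 0.02 m and height (world z) of roll_center below 0.032 m and angle between roll_center's own z axis and vertical below 0.1 rad and velocity of joint latch between -0.05 and 0.05 rad/s); the robot touches nothing.
It fails at once if the latch is swung to a drawer that stands out ((value of joint left_drawer above 0.015 m and value of joint latch above 0.6 rad) or (value of joint right_drawer above 0.015 m and value of joint latch below -0.6 rad)).
It fails at once if the stamp's drawer is moved (over 10 mm) ((y of roll_center in the frame of caddy above 0 m and distance of right_drawer_front from where it was at the start of the episode above 0.01 m) or (y of roll_center in the frame of caddy below 0 m and distance of left_drawer_front from where it was at the start of the episode above 0.01 m)).
It fails at once if the roll or the stamp is lifted (height (world z) of roll_center above 0.04 m or height (world z) of stamp_center above 0.064 m).
It fails at once if the robot touches the roll or the stamp (contact force between any of the arm, the fingers and sticker_roll above 1 N or contact force between any of the arm, the fingers and stamp above 1 N).
It fails at once if the paste cup or the scraper is moved (over 15 mm) (distance of any of paste_cup, nylon_scraper from where it was at the start of the episode above 0.015 m).
It also fails if it takes over 48 s, if anything falls off the work surface, if the arm or the gripper's body presses on something with over 40 N, if the wrist force passes 120 N, or if a joint passes its speed limit or range.

## Working session

There is one attempt and no reset: what is moved stays moved. The work goes in short steps, Python scripts to look and compute and a tool call to move; the robot and the scene stay as the last step left them, time stands still between calls to the robot, and variables do not carry over. Pictures are saved under pics/ and viewed, and the job is handed in when it is done.

Besides the shell and the picture viewer there is one more tool, called after "Call:" as name(argument=value, ...) on one line, values as JSON. send_rows: Moves the arm, as the interface text tells. Its arguments: {"type":"object","properties":{"steps":{"type":"array"},"force":{"type":"number"}},"required":["steps"]}

```bash
mkdir -p pics
python3 - <<'E'
from bench import *
import cv2,numpy as np
s=read_state();print({k:np.round(v,3).tolist() for k,v in s.items()},tip_extent if not callable(tip_extent) else tip_extent())
for n in("scene","top"):
    p,d=camera(n);cv2.imwrite(f"pics/{n}0.png",p);np.save(f"pics/{n}0.npy",d)
    c=camera_params(n);print(n,np.round(c["camera_matrix"],1).tolist(),c["dist"],np.round(c["world_from_camera"],3).tolist())
E
```

```text
{'time': 0.0, 'joint_positions': [-1.327, 0.333, -0.065, 1.461, 0.022, 1.35, -0.089], 'joint_vel': [-0.001, 0.0, 0.001, -0.0, -0.001, 0.001, 0.002], 'joint_torque': [-0.0, -62.328, 0.025, -38.988, -0.061, 0.04, 0.0], 'ee_pos': [0.165, 0.603, 0.239], 'eef_rot': [0.133, 0.991, -0.001, -0.0], 'ft_force': [-0.248, -0.568, 0.152], 'torque': [0.075, -0.016, -0.037], 'width': 0.087} 0.017
scene [[461.3, 0.0, 318.4], [0.0, 461.3, 243.9], [0.0, 0.0, 1.0]] [-0.09427051  0.          0.          0.          0.        ] [[0.873, -0.197, 0.445, 0.07], [-0.486, -0.402, 0.776, -0.558], [0.026, -0.894, -0.447, 0.451], [0.0, 0.0, 0.0, 1.0]]
top [[540.2, 0.0, 318.8], [0.0, 540.2, 245.3], [0.0, 0.0, 1.0]] [-0.02245693  0.          0.          0.          0.        ] [[-0.024, -0.992, 0.128, 0.343], [-1.0, 0.025, 0.009, 0.101], [-0.013, -0.128, -0.992, 1.017], [0.0, 0.0, 0.0, 1.0]]
```

View pics/scene0.png

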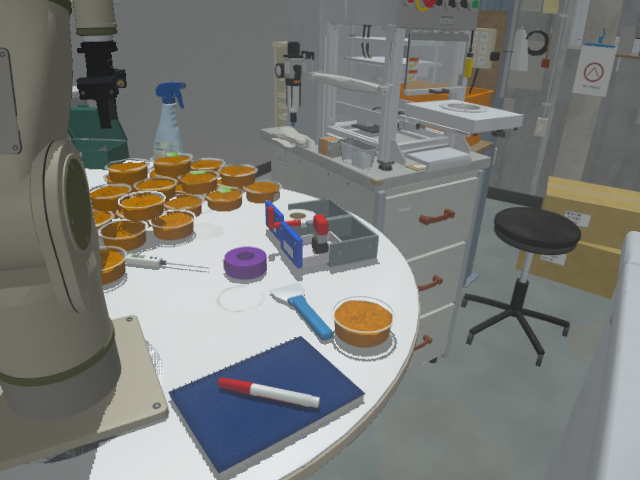

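View pics/top0.png

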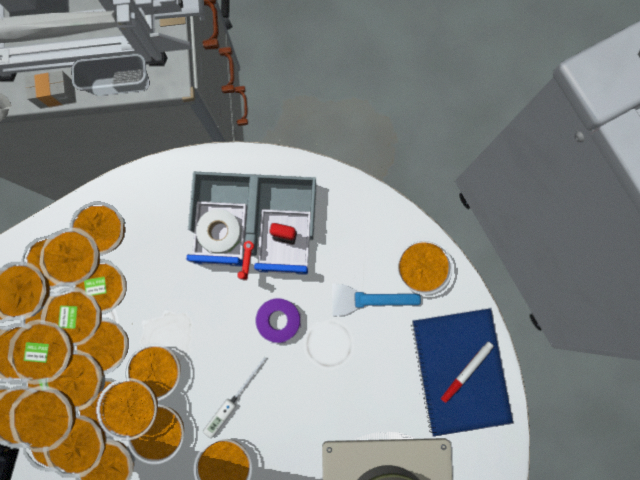

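Top view: sticker-roll candidates are the white roll with brown core at (218,232) in the left drawer, the purple ring at (278,320) (look-alike) and the clear ring/lid at (328,344). Red things are the latch with its pin (245,260), the stamp (283,233) and the pen (467,372). I choose the roll at (218,232), so the left drawer. Next I check this in a close crop and measure.

```bash
cat > h.py <<'E'
from bench import *
import cv2,numpy as np
def ray(n,px,z):
    c=camera_params(n);K=c["camera_matrix"];T=np.array(c["world_from_camera"])
    u=cv2.undistortPoints(np.array(px,float).reshape(-1,1,2),np.array(K),np.array(c["dist"])).reshape(-1,2)
    d=np.c_[u,np.ones(len(u))]@T[:3,:3].T;o=T[:3,3]
    return o+d*((z-o[2])/d[:,2])[:,None]
def pts(n,d,mask):
    c=camera_params(n);T=np.array(c["world_from_camera"]);v,u=np.nonzero(mask&(d>0))
    un=cv2.undistortPoints(np.c_[u,v].astype(float).reshape(-1,1,2),np.array(c["camera_matrix"]),np.array(c["dist"])).reshape(-1,2)
    P=np.c_[un,np.ones(len(un))]*d[v,u][:,None]
    return P@T[:3,:3].T+T[:3,3],np.c_[u,v]
E
python3 - <<'E'
from h import *
p=cv2.imread("pics/top0.png");d=np.load("pics/top0.npy")
cv2.imwrite("pics/crop0.png",cv2.resize(p[160:300,170:340],None,fx=4,fy=4,interpolation=cv2.INTER_CUBIC))
hsv=cv2.cvtColor(p,cv2.COLOR_BGR2HSV)
box=np.zeros(p.shape[:2],bool);box[165:285,180:325]=1
blue=cv2.inRange(hsv,(108,150,80),(125,255,255)).astype(bool)&box
red=(((hsv[...,0]<6)|(hsv[...,0]>174))&(hsv[...,1]>150)&(hsv[...,2]>80))&box
for nm,m in(("blue",blue),("red",red)):
    n,l,st,ce=cv2.connectedComponentsWithStats(m.astype(np.uint8))
    for i in range(1,n):
        if st[i,4]<20: continue
        P,uv=pts("top",d,l==i)
        print(nm,st[i],np.round(ce[i],1),np.round(P.min(0),3),np.round(P.max(0),3),np.round(np.median(P,0),3))
        v,u=np.nonzero(l==i); r=cv2.minAreaRect(np.c_[u,v].astype(np.float32)); print(np.round(cv2.boxPoints(r),1).tolist())
        top=P[P[:,2]>P[:,2].max()-.008]
        rr=cv2.minAreaRect((top[:,:2]*1000).astype(np.float32)); print('  top rect mm',rr, len(top), np.round(top.mean(0),4))
E
```

```text
blue [187 255  55  11 361] [213.7 259.2] [0.437 0.254 0.029] [0.454 0.345 0.073] [0.445 0.297 0.068]
[[186.60000610351562, 261.3999938964844], [187.10000610351562, 253.6999969482422], [241.39999389648438, 257.3999938964844], [240.89999389648438, 265.1000061035156]]
  top rect mm ((445.5191955566406, 299.8729248046875), (91.87922668457031, 11.094054222106934), 85.73109436035156) 304 [0.4456 0.2994 0.0684]
blue [254 263  54  11 357] [280.9 267.7] [0.419 0.133 0.034] [0.436 0.226 0.073] [0.427 0.178 0.068]
[[253.8000030517578, 270.3999938964844], [254.1999969482422, 262.79998779296875], [307.29998779296875, 265.70001220703125], [306.8999938964844, 273.29998779296875]]
  top rect mm ((427.4410400390625, 179.6788330078125), (92.00658416748047, 11.391937255859375), 85.31172180175781) 319 [0.4273 0.1794 0.0682]
red [270 223  25  16 285] [282.  230.9] [0.477 0.153 0.075] [0.505 0.195 0.089] [0.49  0.174 0.084]
[[268.79998779296875, 233.89999389648438], [271.70001220703125, 222.1999969482422], [295.5, 228.10000610351562], [292.5, 239.89999389648438]]
  top rect mm ((490.614501953125, 174.3546600341797), (42.34726333618164, 20.740236282348633), 74.15316009521484) 254 [0.4908 0.1743 0.0841]
red [238 241  16  38 250] [245.7 260.4] [0.409 0.229 0.047] [0.478 0.25  0.098] [0.443 0.241 0.058]
[[237.1999969482422, 277.20001220703125], [244.60000610351562, 240.10000610351562], [254.0, 242.0], [246.60000610351562, 279.1000061035156]]
  top rect mm ((414.6966247558594, 244.9249267578125), (10.871936798095703, 10.75717544555664), 47.359432220458984) 41 [0.4144 0.2447 0.0941]
```

View pics/crop0.png

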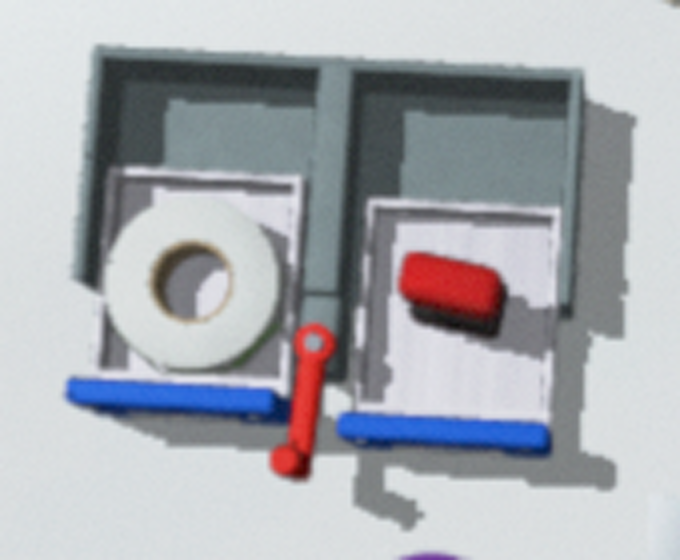

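The crop confirms that the white roll with the brown core lies in the left drawer, and the stamp is in the right one. The latch points outward, slightly to the left, with its pin at crop (290,460).

```bash
cat >> h.py <<'E'
def load():
    z=np.load("cad.npz");return z["o"],z["R"]
def tocad(p):
    o,R=load();return (np.array(p)[:2]-o)@R
def toworld(q):
    o,R=load();return R@np.array(q)+o
E
python3 - <<'E'
from h import *
p=cv2.imread("pics/top0.png");d=np.load("pics/top0.npy")
hsv=cv2.cvtColor(p,cv2.COLOR_BGR2HSV)
# panel tops -> yaw via centre lines at z=.07
for r in((180,248),(249,315)):
    m=np.zeros(p.shape[:2],bool);m[245:285,r[0]:r[1]]=1
    m&=cv2.inRange(hsv,(108,150,80),(125,255,255)).astype(bool)
    P,uv=pts("top",d,m);k=P[:,2]>.062;W=ray("top",uv[k],.07)[:,:2]
    vx,vy,x0,y0=cv2.fitLine(W.astype(np.float32),cv2.DIST_HUBER,0,.001,.001).ravel()
    print("panel",np.round(W.mean(0),4),np.degrees(np.arctan2(vy,vx)), cv2.minAreaRect((W*1000).astype(np.float32)))
# caddy outline: back edge corners by crop
c=lambda x,y:(170+(x+.5)/4-.5,160+(y+.5)/4-.5)
print("pivot",ray("top",[c(313,342)],.06).round(4)); 
print("back edge",ray("top",[c(97,47),c(582,70)],.052).round(4))
m=(((hsv[...,0]<6)|(hsv[...,0]>174))&(hsv[...,1]>150));m[:270]=0;m[285:]=0;m[:,:235]=0;m[:,255:]=0
P,uv=pts("top",d,m);k=P[:,2]>.088;print("pin",ray("top",uv[k],.095).mean(0).round(4),k.sum())
ds=np.load("pics/scene0.npy");mm=np.zeros(ds.shape,bool);mm[85:155,155:185]=1
P,_=pts("scene",ds,mm);print("bottle",np.median(P,0).round(3),np.percentile(P,[10,90],axis=0).round(2))
E
```

```text
panel [0.4452 0.2983] 85.12456 ((445.0527038574219, 299.0805969238281), (91.44345092773438, 11.651391983032227), 85.55449676513672)
panel [0.4271 0.1795] 85.58592 ((427.0546875, 179.59124755859375), (92.08750915527344, 11.657236099243164), 85.39200592041016)
pivot [[0.4696 0.2375 0.06  ]]
back edge [[0.6102 0.3374 0.052 ]
 [0.5932 0.1143 0.052 ]]
pin [0.4141 0.2444 0.095 ] 43
bottle [0.361 0.848 0.124] [[ 0.33  0.83 -0.11]
 [ 0.72  2.36  0.25]]
```

```bash
cat >> h.py <<'E'
def goal(q,z):
    """print tool-axis delta to caddy xy q, TCP height z"""
    from scipy.spatial.transform import Rotation as Ro
    s=read_state();R=Ro.from_quat(s["eef_rot"]).as_matrix();e=np.array(s["ee_pos"])
    _,C=load();Rt=np.eye(3);Rt[:2,:2]=C;Rt=Rt@np.diag([-1,1,-1])
    rv=np.degrees(Ro.from_matrix(R.T@Rt).as_rotvec())
    w=np.r_[toworld(q),z]-e
    print("t",round(s["time"],2),"TCP caddy",tocad(e).round(4),round(e[2],4),"rotvec",rv.round(2),"tool delta now",(R.T@w).round(4),"after rot",(Rt.T@w).round(4),"F",np.round(s["ft_force"],2),"w",round(float(s["width"]),4))
E
python3 - <<'E'
from h import *
a=np.radians(-4.45);R=np.array([[np.cos(a),-np.sin(a)],[np.sin(a),np.cos(a)]])
np.savez("cad.npz",o=np.array([.5476,.2308]),R=R)
for q in([.4450,.2990],[.4271,.1796],[.4141,.2444],[.4696,.2375]):print(tocad(q).round(4))
goal([-.150,.061],.24)
E
```

```text
[-0.1076  0.06  ]
[-0.1162 -0.0604]
[-0.1342  0.0032]
[-0.0783  0.0006]
t 0.1 TCP caddy [-0.4106  0.3409] 0.2388 rotvec [ -0.07  -0.   -10.84] tool delta now [-0.3086 -0.226  -0.0008] after rot [-0.2606 -0.2799 -0.0012] F [-0.91 -0.34 -0.24] w 0.0867
```

Call:
send_rows(steps=[[0,0,-5.4,0,0,0,1],[0,0,-5.4,0,0,0,1],[0,0,0,-0.02,-0.022,0,1],[0,0,0,-0.03,-0.032,0,1],[0,0,0,-0.03,-0.032,0,1],[0,0,0,-0.03,-0.032,0,1],[0,0,0,-0.03,-0.032,0,1],[0,0,0,-0.03,-0.032,0,1],[0,0,0,-0.03,-0.032,0,1],[0,0,0,0,0,0,1]], force=20)

```text
time: 1.1
ee_pos: [0.3534, 0.3649, 0.2342]
eef_rot: [0.033, 0.999, -0.004, -0.002]
ft_force: [-0.2, 0.7, 0.8]
width: 0.0148
```

```bash
python3 -c "
from h import *
goal([-.150,.061],.062)"
```

```text
t 1.1 TCP caddy [-0.204   0.1186] 0.2342 rotvec [-0.48 -0.23  0.62] tool delta now [-0.0541 -0.0567  0.1725] after rot [-0.054  -0.0576  0.1722] F [-0.2   0.68  0.83] w 0.0148
```

Call:
send_rows(steps=[[-0.2,-0.1,0.3,-0.014,-0.015,0,1],[-0.2,-0.1,0.3,-0.014,-0.015,0,1],[0,0,0,-0.013,-0.014,0,1],[0,0,0,-0.013,-0.014,0,1],[0,0,0,0,0,0.02,1],[0,0,0,0,0,0.025,1],[0,0,0,0,0,0.025,1],[0,0,0,0,0,0.025,1],[0,0,0,0,0,0.02,1],[0,0,0,0,0,0,1]])

```text
time: 2.1
ee_pos: [0.403, 0.3007, 0.1139]
eef_rot: [0.04, 0.999, -0.001, -0.001]
ft_force: [-0.1, -0.7, -0.5]
width: 0.0005
```

```bash
python3 -c "
from h import *
goal([-.150,.061],.062)
p,d=camera('top');cv2.imwrite('pics/top1.png',cv2.resize(p[140:340,140:400],None,fx=3,fy=3))
p,d=camera('scene');cv2.imwrite('pics/sc1.png',cv2.resize(p[130:330,190:430],None,fx=3,fy=3))
"
```

```text
t 2.1 TCP caddy [-0.1496  0.0585] 0.1139 rotvec [-0.12 -0.14 -0.13] tool delta now [0.0003 0.0027 0.0519] after rot [0.0004 0.0025 0.0519] F [-0.14 -0.72 -0.54] w 0.0005
```

View pics/sc1.png

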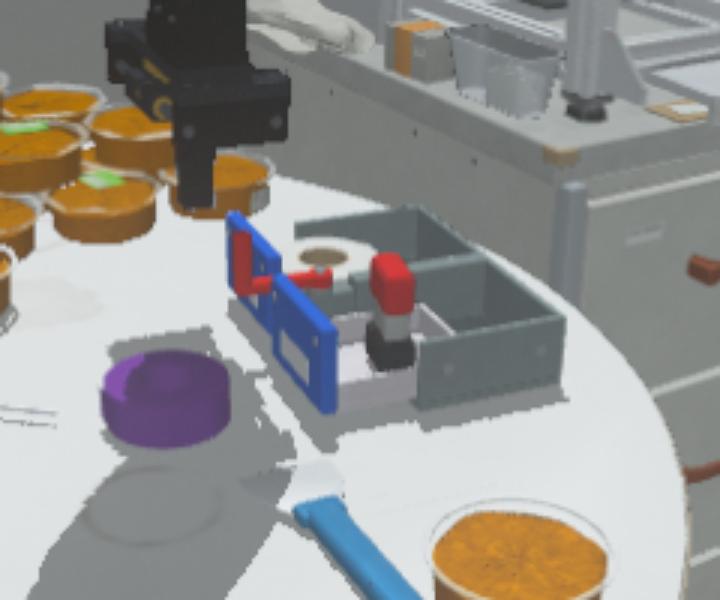

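View pics/top1.png

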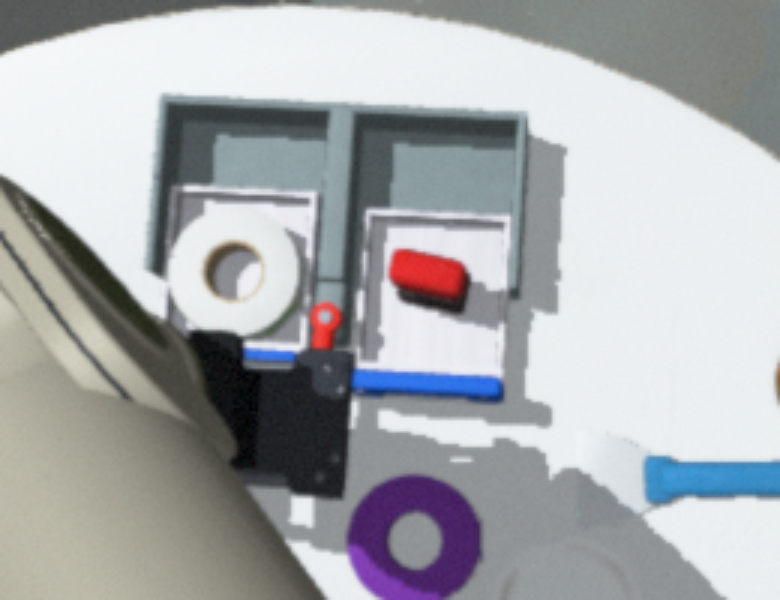

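The scene crop shows the shut fingers in front of the left blue panel at (195,190), and the latch pin at (243,260) is clear. I lower now.

Call:
send_rows(steps=[[0,0,0,0,0.0025,0.01,1],[0,0,0,0,0,0.012,1],[0,0,0,0,0,0.012,1],[0,0,0,0,0,0.012,1],[0,0,0,0,0,0.006,1],[0,0,0,0,0,0,1],[0,0,0,-0.005,0,0,1],[0,0,0,-0.005,0,0,1],[0,0,0,-0.005,0,0,1],[0,0,0,0,0,0,1]])

```text
time: 3.2
ee_pos: [0.4229, 0.305, 0.0639]
eef_rot: [0.04, 0.999, 0.003, 0.002]
ft_force: [0.0, 0.1, -0.8]
width: 0.0004
```

```bash
python3 -c "
from h import *
goal([-.0765,.061],.062)"
```

```text
t 3.2 TCP caddy [-0.1301  0.0643] 0.0639 rotvec [ 0.3   0.24 -0.13] tool delta now [-0.0536 -0.0032  0.0021] after rot [-0.0536 -0.0033  0.0019] F [ 0.01  0.13 -0.8 ] w 0.0004
```

Call:
send_rows(steps=[[0.2,0.2,0,-0.004,-0.002,0.001,1],[0,0,0,-0.004,-0.001,0.001,1],[0,0,0,-0.004,0,0,1],[0,0,0,-0.004,0,0,1],[0,0,0,-0.004,0,0,1],[0,0,0,-0.004,0,0,1],[0,0,0,-0.004,0,0,1],[0,0,0,-0.004,0,0,1],[0,0,0,-0.004,0,0,1],[0,0,0,-0.004,0,0,1]])

```text
time: 4.2
ee_pos: [0.4653, 0.2987, 0.0621]
eef_rot: [0.04, 0.999, 0.001, -0.0]
ft_force: [-1.3, -0.1, 1.2]
width: 0.0005
```

```bash
python3 -c "
from h import *
goal([-.0765,.061],.062)"
```

```text
t 4.2 TCP caddy [-0.0874  0.0613] 0.0621 rotvec [ 0.1  -0.03 -0.1 ] tool delta now [-0.0109 -0.0003  0.0001] after rot [-0.0109 -0.0003  0.0001] F [-1.33 -0.06  1.24] w 0.0005
```

Contact is at about 1.3 N, which is the drawer's friction. I push on to the stop in small rows.

Call:
send_rows(steps=[[0,0,0,-0.003,0,0,1],[0,0,0,-0.003,0,0,1],[0,0,0,-0.002,0,0,1],[0,0,0,-0.002,0,0,1],[0,0,0,-0.001,0,0,1],[0,0,0,-0.001,0,0,1],[0,0,0,-0.001,0,0,1],[0,0,0,-0.001,0,0,1],[0,0,0,-0.001,0,0,1],[0,0,0,-0.001,0,0,1]])

```text
time: 5.2
ee_pos: [0.4758, 0.2981, 0.0613]
eef_rot: [0.038, 0.999, -0.001, -0.007]
ft_force: [-6.4, -0.2, 4.1]
width: 0.0004
```

```bash
python3 -c "
from h import *
goal([-.0765,.061],.062)"
```

```text
t 5.2 TCP caddy [-0.0768  0.0615] 0.0613 rotvec [-0.11 -0.78  0.08] tool delta now [-0.0003 -0.0005 -0.0007] after rot [-0.0003 -0.0005 -0.0007] F [-6.43 -0.19  4.07] w 0.0004
```

Call:
send_rows(steps=[[0,0,0,-0.002,0,0,1],[0,0,0,-0.002,0,0,1],[0,0,0,0,0,0,1],[0,0,0,0,0,0,1],[0,0,0,0.01,0,0,1],[0,0,0,0.015,0,0,1],[0,0,0,0.02,0,0,1],[0,0,0,0.02,0,0,1],[0,0,0,0.01,0,-0.02,1],[0,0,0,0,0,-0.03,1]])

```text
time: 6.2
ee_pos: [0.3958, 0.3018, 0.1097]
eef_rot: [0.037, 0.999, -0.004, -0.012]
ft_force: [0.9, 1.2, 0.5]
width: 0.0005
```

```bash
python3 -c "
from h import *
goal([-.135,-.045],.13)
p,d=camera('top');cv2.imwrite('pics/top2.png',cv2.resize(p[140:340,140:400],None,fx=3,fy=3))
p,d=camera('scene');cv2.imwrite('pics/sc2.png',cv2.resize(p[130:330,190:430],None,fx=3,fy=3))
"
```

```text
t 6.2 TCP caddy [-0.1569  0.059 ] 0.1097 rotvec [-0.54 -1.37  0.16] tool delta now [-0.0211 -0.1043 -0.0198] after rot [-0.0219 -0.104  -0.0203] F [0.91 1.22 0.48] w 0.0005
```

View pics/sc2.png

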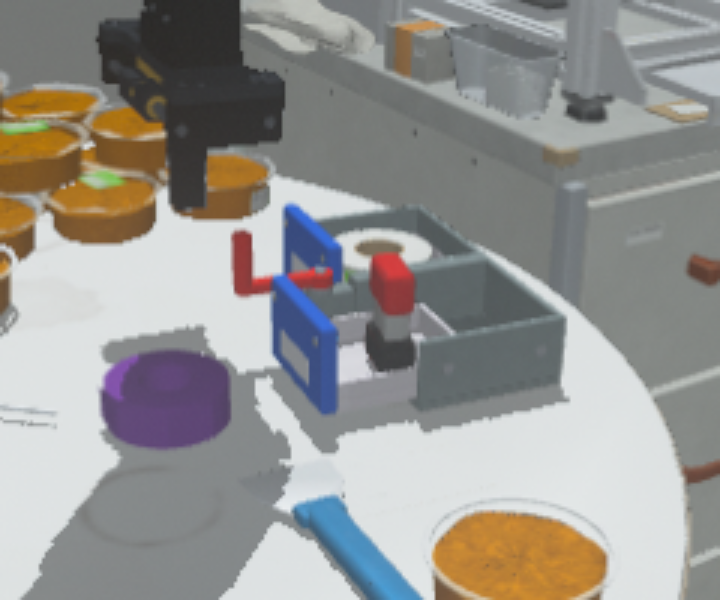

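View pics/top2.png

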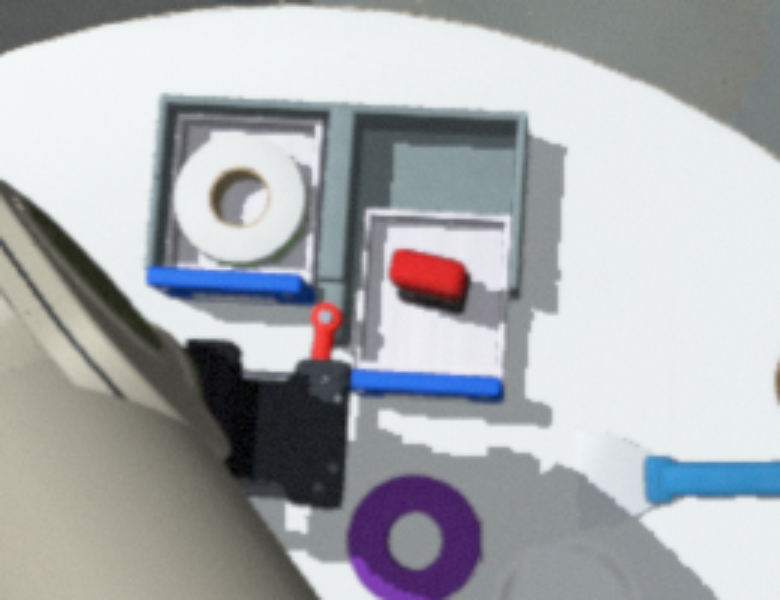

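The scene crop shows the left drawer home, with its panel at (312,235). The latch is still pointing out with its pin at (243,260), and the stamp drawer is unmoved. Next I go round over the pin to its right side.

Call:
send_rows(steps=[[-0.25,-0.7,0,0,0,-0.015,1],[-0.25,-0.7,0,0,0,-0.015,1],[0,0,0,0,-0.015,0,1],[0,0,0,-0.002,-0.015,0,1],[0,0,0,-0.002,-0.015,0,1],[0,0,0,-0.003,-0.015,0,1],[0,0,0,-0.003,-0.015,0,1],[0,0,0,-0.002,-0.015,0,1],[0,0,0,-0.002,-0.01,0,1],[0,0,0,0,0,0,1]])

```text
time: 7.3
ee_pos: [0.4044, 0.1899, 0.1409]
eef_rot: [0.04, 0.999, 0.002, 0.002]
ft_force: [0.4, 0.9, -0.2]
width: 0.0006
```

```bash
python3 -c "
from h import *
goal([-.142,-.040],.088)"
```

```text
t 7.3 TCP caddy [-0.1395 -0.0519] 0.1409 rotvec [ 0.2   0.27 -0.16] tool delta now [0.0027 0.0117 0.053 ] after rot [0.0025 0.0119 0.0529] F [ 0.37  0.87 -0.19] w 0.0006
```

Call:
send_rows(steps=[[0.2,0.2,-0.1,0.0025,0.005,0.005,1],[0,0,0,0,0.006,0.01,1],[0,0,0,0,0,0.012,1],[0,0,0,0,0,0.012,1],[0,0,0,0,0,0.01,1],[0,0,0,0,0,0.003,1],[0,0,0,0,0,0,1],[0,0,0,0,0.003,0,1],[0,0,0,0,0.003,0,1],[0,0,0,0,0,0,1]])

```text
time: 8.3
ee_pos: [0.402, 0.2118, 0.0832]
eef_rot: [0.037, 0.999, -0.0, -0.0]
ft_force: [0.5, -0.3, 0.1]
width: 0.0008
```

```bash
python3 -c "
from h import *
goal([-.142,-.018],.088)
p,d=camera('top');cv2.imwrite('pics/top3.png',cv2.resize(p[140:340,140:400],None,fx=3,fy=3))
p,d=camera('scene');cv2.imwrite('pics/sc3.png',cv2.resize(p[130:330,190:430],None,fx=3,fy=3))
"
```

```text
t 8.3 TCP caddy [-0.1436 -0.0302] 0.0832 rotvec [-0.05 -0.03  0.25] tool delta now [-0.0017  0.0122 -0.0048] after rot [-0.0016  0.0122 -0.0048] F [ 0.5  -0.33  0.1 ] w 0.0008
```

View pics/sc3.png

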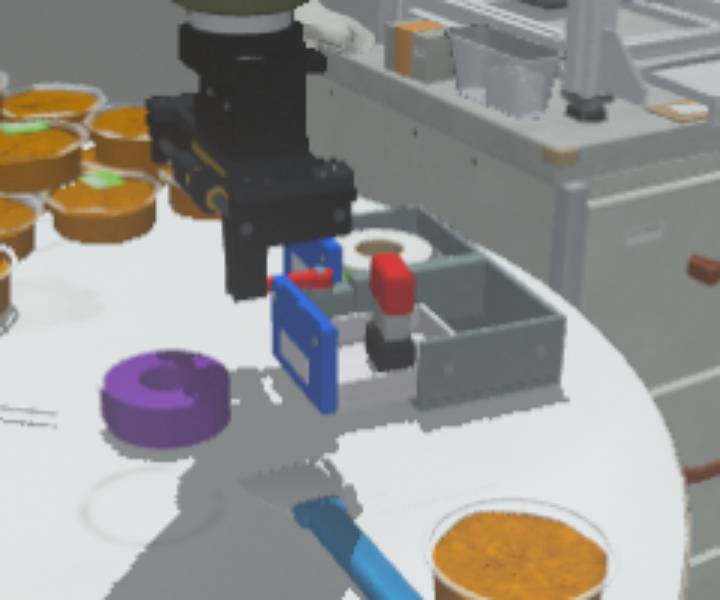

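The fingers are beside the pin on its right (scene crop (245,270)), in front of the stamp drawer's panel with a gap. I raise slightly and sweep left.

Call:
send_rows(steps=[[0,0,0.2,0,0.003,-0.004,1],[0,0,0,0,0.005,0,1],[0,0,0,0,0.005,0,1],[0,0,0,0,0.005,0,1],[0,0,0,-0.001,0.005,0,1],[0,0,0,-0.001,0.005,0,1],[0,0,0,-0.001,0.005,0,1],[0,0,0,-0.002,0.005,0,1],[0,0,0,-0.003,0.005,0,1],[0,0,0,0,0,0,1]])

```text
time: 9.4
ee_pos: [0.4144, 0.2578, 0.0877]
eef_rot: [0.039, 0.999, -0.0, -0.0]
ft_force: [-0.5, 0.1, 0.5]
width: 0.0009
```

```bash
python3 -c "
from h import *
goal([-.131,.018],.088)
p,d=camera('top');cv2.imwrite('pics/top4.png',cv2.resize(p[140:340,140:400],None,fx=3,fy=3))
p,d=camera('scene');cv2.imwrite('pics/sc4.png',cv2.resize(p[130:330,190:430],None,fx=3,fy=3))
"
```

```text
t 9.4 TCP caddy [-0.1349  0.0165] 0.0877 rotvec [-0.05 -0.02  0.03] tool delta now [-0.0039  0.0015 -0.0003] after rot [-0.0039  0.0015 -0.0003] F [-0.46  0.14  0.49] w 0.0009
```

View pics/sc4.png

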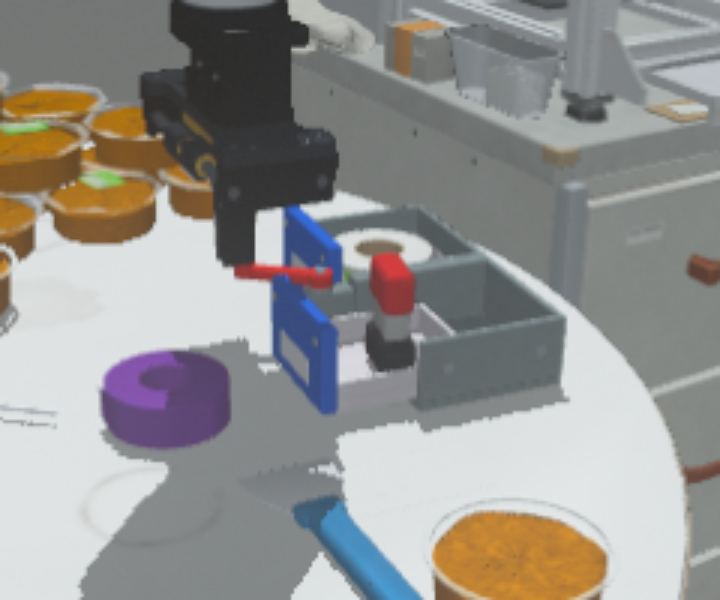

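View pics/top4.png

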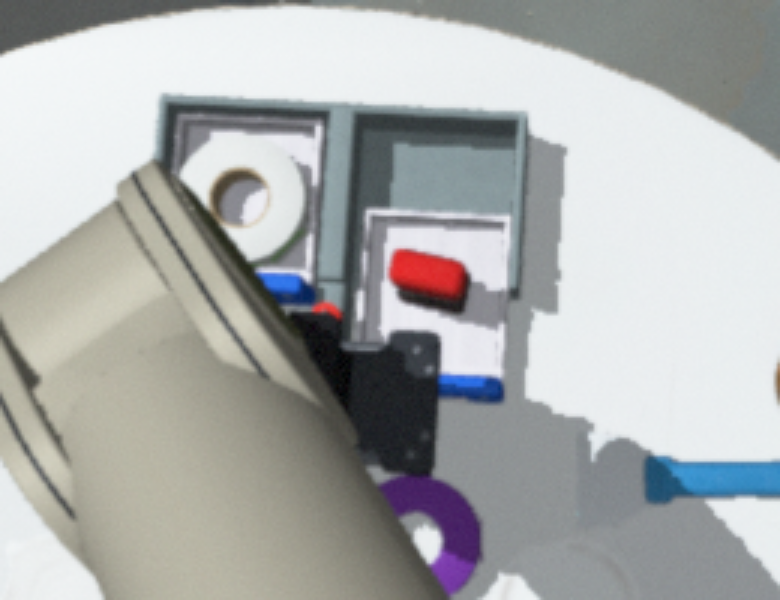

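```bash
python3 -c "
from h import *
for q in((327,275),(240,270)):
  w=ray('scene',[(190+q[0]/3,130+q[1]/3)],.057);print(tocad(w[0]).round(4))"
```

```text
[-0.0717 -0.0009]
[-0.1255  0.0296]
```

Call:
send_rows(steps=[[0,0,0,-0.002,0.003,0,1],[0,0,0,-0.003,0.004,0,1],[0,0,0,-0.003,0.004,0,1],[0,0,0,-0.003,0.004,0,1],[0,0,0,-0.003,0.003,0,1],[0,0,0,0,0,0,1],[0,0,0,0.004,-0.006,0,1],[0,0,0,0.015,0,0,1],[0,0,0,0.015,0,0,1],[0,0,0,0,0,0,1]])

```text
time: 10.5
ee_pos: [0.3929, 0.2708, 0.0873]
eef_rot: [0.039, 0.999, -0.001, -0.001]
ft_force: [0.1, -0.0, -0.4]
width: 0.0004
```

```bash
python3 -c "
from h import *
goal([-.145,.052],.088)
p,d=camera('scene');cv2.imwrite('pics/sc5.png',cv2.resize(p[180:260,230:340],None,fx=6,fy=6))
"
```

```text
t 10.5 TCP caddy [-0.1573  0.0279] 0.0873 rotvec [-0.11 -0.08 -0.07] tool delta now [-0.0123  0.0241 -0.0008] after rot [-0.0123  0.0241 -0.0007] F [ 0.12 -0.04 -0.44] w 0.0004
```

View pics/sc5.png

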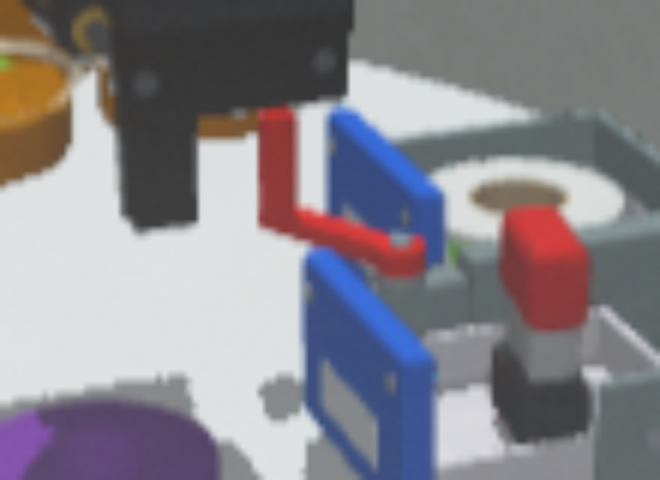

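```bash
python3 -c "
from h import *
f=lambda x,y:(230+x/6,180+y/6)
print(tocad(ray('scene',[f(278,215)],.060)[0]).round(4),tocad(ray('scene',[f(279,112)],.095)[0]).round(4),tocad(ray('scene',[f(403,240)],.06)[0]).round(4))"
```

```text
[-0.1078  0.0392] [-0.1031  0.0496] [-0.0746  0.0023]
```

The pin at crop (279,165) is clear of the fingers, with the latch at about 1.05 rad. I go round to its outer side and push it inward.

Call:
send_rows(steps=[[0,0,0,0,0.008,0,1],[0,0,0,0,0.009,0,1],[0,0,0,0,0.008,0,1],[0,0,0,-0.006,0,0,1],[0,0,0,-0.006,0,0,1],[0,0,0,-0.005,0,0,1],[0,0,0,-0.005,0,0,1],[0,0,0,-0.005,0,0,1],[0,0,0,-0.004,0,0,1],[0,0,0,0,0,0,1]])

```text
time: 11.55
ee_pos: [0.4309, 0.2955, 0.0876]
eef_rot: [0.04, 0.999, -0.0, 0.0]
ft_force: [0.1, 0.3, -0.5]
width: 0.0002
```

```bash
python3 -c "
from h import *
goal([-.0955,.053],.088)"
```

```text
t 11.55 TCP caddy [-0.1213  0.0555] 0.0876 rotvec [-0.05  0.02 -0.12] tool delta now [-0.0258 -0.0024 -0.0004] after rot [-0.0258 -0.0025 -0.0004] F [ 0.07  0.29 -0.55] w 0.0002
```

Call:
send_rows(steps=[[0,0,0,-0.004,0,0,1],[0,0,0,-0.004,0,0,1],[0,0,0,-0.004,0,0,1],[0,0,0,-0.004,0,0,1],[0,0,0,-0.003,0,0,1],[0,0,0,-0.002,0,0,1],[0,0,0,-0.002,0,0,1],[0,0,0,-0.001,0,0,1],[0,0,0,-0.001,0,0,1],[0,0,0,-0.001,0,0,1]])

```text
time: 12.55
ee_pos: [0.4582, 0.2943, 0.0876]
eef_rot: [0.039, 0.999, 0.0, -0.0]
ft_force: [-4.2, 2.2, 1.2]
width: 0.0004
```

```bash
python3 -c "
from h import *
goal([-.0955,.053],.088)"
```

```text
t 12.55 TCP caddy [-0.0941  0.0564] 0.0876 rotvec [ 0.01 -0.03 -0.04] tool delta now [ 0.0014 -0.0034 -0.0004] after rot [ 0.0014 -0.0034 -0.0004] F [-4.16  2.2   1.17] w 0.0004
```

Call:
send_rows(steps=[[0,0,0,-0.002,0,0,1],[0,0,0,-0.002,0,0,1],[0,0,0,-0.002,0,0,1],[0,0,0,-0.002,0,0,1],[0,0,0,-0.002,0,0,1],[0,0,0,-0.002,0,0,1],[0,0,0,-0.001,0,0,1],[0,0,0,0,0,0,1],[0,0,0,0,0,0,1],[0,0,0,0,0,0,1]])

```text
time: 13.55
ee_pos: [0.4581, 0.2945, 0.0872]
eef_rot: [0.036, 0.999, -0.003, -0.013]
ft_force: [-2.4, 1.6, 1.8]
width: 0.0006
```

```bash
python3 -c "
from h import *
goal([-.0955,.053],.088)"
```

```text
t 13.55 TCP caddy [-0.0942  0.0566] 0.0872 rotvec [-0.41 -1.48  0.36] tool delta now [ 0.0013 -0.0036 -0.0008] after rot [ 0.0013 -0.0036 -0.0008] F [-2.43  1.56  1.81] w 0.0006
```

It stands firm against the stop. I back straight out, then up and aside so that the cameras can see.

Call:
send_rows(steps=[[0,0,0,0.008,0,0,1],[0,0,0,0.015,0,0,1],[0,0,0,0.02,0,0,1],[0,0,0,0.02,0,0,1],[0,0,0,0.01,0,-0.02,1],[0,0,0,0,0.01,-0.03,1],[0,0,0,0,0.03,-0.03,1],[0,0,0,0,0.03,-0.03,1],[0,0,0,0,0.03,-0.02,1],[0,0,0,0,0,0,1]])

```text
time: 14.55
ee_pos: [0.3843, 0.4008, 0.2214]
eef_rot: [0.036, 0.999, -0.005, -0.013]
ft_force: [-0.3, 0.3, -0.4]
width: 0.0004
```

Call:
send_rows(steps=[[0,0,0,0.02,0.03,0,1],[0,0,0,0.02,0.03,0,1],[0,0,0,0.02,0.03,0,1],[0,0,0,0.02,0.03,0,1],[0,0,0,0.02,0.03,0,1],[0,0,0,0,0,0,1],[0,0,0,0,0,0,1],[0,0,0,0,0,0,1],[0,0,0,0,0,0,1],[0,0,0,0,0,0,1]])

```text
time: 15.55
ee_pos: [0.2894, 0.5551, 0.2192]
eef_rot: [0.039, 0.999, -0.008, -0.012]
ft_force: [0.1, 0.5, -0.4]
width: 0.0003
```

Run:
```python
from h import *
goal([-.0955,.053],.088)
p,d=camera('top');cv2.imwrite('pics/top6.png',cv2.resize(p[140:320,160:360],None,fx=4,fy=3.33333))
q,ds=camera('scene');cv2.imwrite('pics/sc6.png',cv2.resize(q[180:260,230:340],None,fx=6,fy=6))
np.save("pics/top6.npy",d);cv2.imwrite("pics/top6full.png",p)
hsv=cv2.cvtColor(p,cv2.COLOR_BGR2HSV)
B=cv2.inRange(hsv,(108,150,80),(125,255,255)).astype(bool)
for r in((180,248),(249,315)):
    m=np.zeros(p.shape[:2],bool);m[220:285,r[0]:r[1]]=1;m&=B
    P,uv=pts("top",d,m);k=P[:,2]>.062;W=ray("top",uv[k],.07)[:,:2]
    if len(W):print("panel",tocad(np.array(cv2.minAreaRect((W*1000).astype(np.float32))[0])/1000).round(4),len(W))
m=((hsv[...,0]<6)|(hsv[...,0]>174))&(hsv[...,1]>150);m[:235]=0;m[285:]=0;m[:,:180]=0;m[:,265:]=0
P,uv=pts("top",d,m);k=P[:,2]>.085;print("pin",tocad(ray("top",uv[k],.095).mean(0)).round(4),k.sum())
```

```text
t 15.55 TCP caddy [-0.2826  0.3033] 0.2192 rotvec [-0.95 -1.37 -0.  ] tool delta now [-0.1903 -0.2481  0.1308] after rot [-0.1871 -0.2503  0.1312] F [ 0.09  0.46 -0.4 ] w 0.0003
panel [-0.0616  0.0602] 336
panel [-0.1162 -0.0612] 330
pin [-0.0788  0.0554] 48
```

View pics/top6.png

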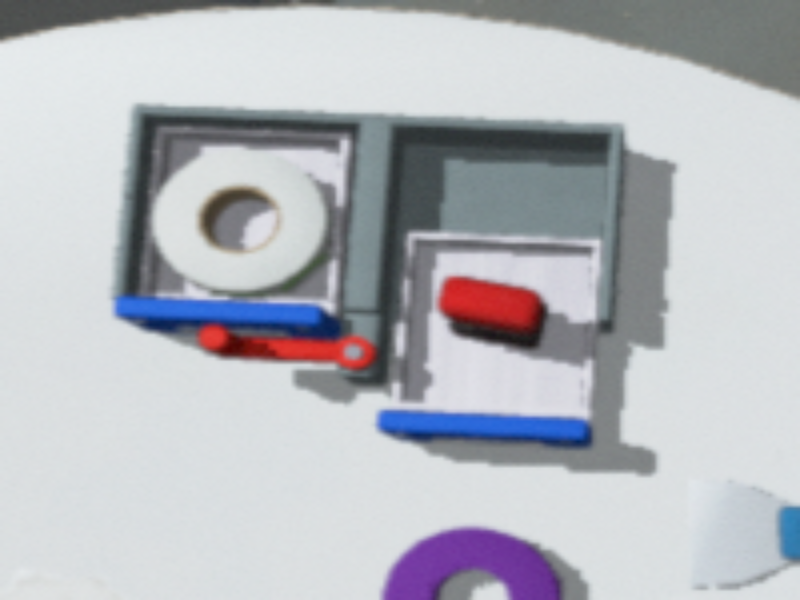

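View pics/sc6.png

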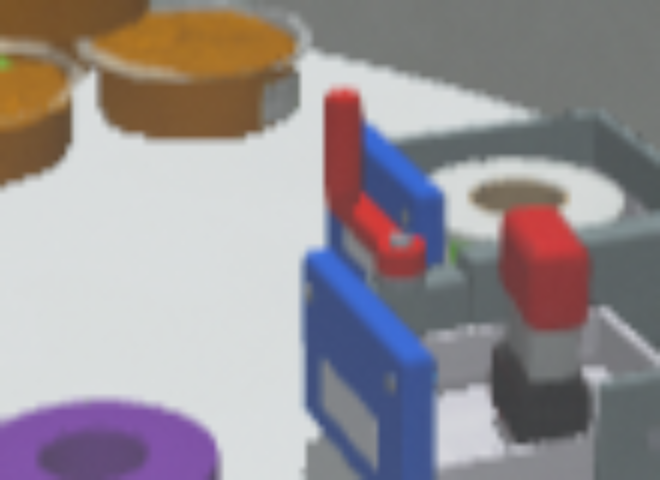

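The latch lies across the left panel (pin at top crop (214,338)), and the stamp drawer is where it was (-116.2 mm both times). I make one check of the roll's place, then hand in.

Run:
```python
from h import *
print("roll",tocad(ray('top',[(160+240/4,140+219/3.3333)],.042)[0]).round(4))
s=read_state();print(np.abs(s["joint_vel"]).max().round(4))
close_job()
```

```text
roll [-0.0057  0.06  ]
0.0072
the job is handed in; nothing more can be done
```

The sticker-roll drawer (left) is pushed fully home and the red latch is swung across its front. The job is handed in, at about 15.6 s of the 48 s allowed. I did it with closed fingertips only. The drawer was pushed until it met its stop. The latch pin was then swept left and pushed inward to its end stop, and the arm was backed clear before handing in.

Last checks from the cameras:
- **Left drawer:** its panel centre is at x = -61.6 mm, against -61 mm when home.
- **Latch:** the pin is at (-79, +55) mm in the caddy frame, which is about 1.57 rad.
- **Stamp drawer:** its panel centre is at x = -116.2 mm, the same as before I started.
- **Roll:** it lies in its drawer at x of about -6 mm, within the ±20 mm allowed. In the pictures it looks flat.
- **Bystanders:** my path stayed clear of the paste cup and scraper, but I did not measure their positions again at the end.

None of the checks failed or disagreed.

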